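# Index a decorating wheel and lock it

### The job

A bowl is standing on the decorating wheel. Pull the wheel's black lock knob straight up until it clicks out and stays up by itself, turn the wheel (its wooden peg is there for that) until the notch in its dark steel rim plate is right under the lock pin, then push the knob fully home so that the pin locks the wheel in the notch. Do not upset the bowl or push it off centre, and leave the jars, the cup and the brush around it where they are.

Things in the scene. Friction and masses are not known exactly. Their poses are not given: they have to be found in the camera images.
- wheel_centre (a point): Centre of the wheel's top, on the vertical axle, 80 mm above the table; fixed in the stand, does not turn with the wheel. The wheel is a bare aluminium disc, radius 95 mm, 14 mm thick, on a grey stand fixed to the table. The stand may be turned: its -y axis points from the axle to the lock pin, 112 mm away.
- knob (a point): Middle of the black lock knob, an upright cylinder 26 mm in diameter and 32 mm high on top of the steel lock pin (diameter 10 mm, round tip). This point is 16 mm below the knob's top and moves with it: 144 mm above the table when home, 168 mm fully out, about 164 mm when left out. It works up and down.
- lock (a joint): Lift of the knob in m: 0 home, 0.024 fully out. A light spring (1 to 2 N) pulls it home; a click detent between 0.014 and 0.022 takes 8 to 12 N upward to pass, then holds it out by itself (it settles at about 0.020); about 4 N downward releases it. Out, the pin tip clears the rim plate by 4 to 8 mm; pushed in over the plate away from the notch, it stops at about 0.016.
- wheel (a joint): Turn of the wheel in rad, counter-clockwise from above: 0 = notch exactly under the pin. Begins at 1.0 to 1.65, where no plate is under the pin, so it must turn clockwise. With the pin home, the plate's ends (about 0.55 rad either side of the notch) run against the pin. Turns lightly (friction 0.06 N m), stays where left; stops at -0.5 and 1.8.
- bridge (a point): Middle of the top face of the pin's guide, fixed: a grey bridge 30 mm wide that reaches over the rim from a post outside the wheel (98 to 155 mm from the axle), its top 116 mm above the table, 12 mm below the underside of the knob when home.
- notch (a point): Centre of the notch, at the wheel's top height, 112 mm from the axle; turns with the wheel. A 16 mm wide gap, right through, in the middle of a dark steel plate that stands out from the rim to 122 mm from the axle, flush with the wheel's top. The pin enters when within about 5 mm of its centre and then has 3 mm play each way.
- peg (a point): On the axis of the upright round wooden peg that turns the wheel, 108 mm from the axle on a tab at the rim. Diameter 20 mm, from 80 to 130 mm above the table; this point is at 108 mm, 22 mm below its top. Turns with the wheel; seen from above it lies 155 degrees counter-clockwise from the notch.
- bowl_mid (a point): Middle of the loose white bowl (rim diameter 90 mm, height 52 mm, 0.2 kg) that stands upright near the middle of the wheel, half-way up. Its rim is 132 mm above the table.
- jar_tall_mid (a point): Bystander: tall glaze jar, diameter 60 mm, height 85 mm; its centre.
- jar_low_mid (a point): Bystander: low jar, diameter 68 mm, height 60 mm; its centre.
- mug_mid (a point): Bystander: white cup, diameter 76 mm, height 85 mm; its centre.
- brush_grip (a point): Bystander: paint brush 170 mm long lying on the table; a point on its handle.
Things that resemble listed ones, but are neither listed nor needed, are in the scene too. Leave any blue look-alike of the part that bears bowl_mid alone.

How it is judged:
By the outcome, as a careful person would: the job done as asked, in the order asked, and still so for the second after the job is handed in, with the robot touching nothing.
It also fails if it takes over 51 s, if anything falls off the work surface, if the arm or the gripper's body presses on something with over 40 N, if the wrist force passes 120 N, or if a joint passes its speed limit or range.

### The arm

A 6-joint arm with a two-finger parallel gripper is mounted at the origin on the work surface. World frame = base frame: x ahead of the robot, y to its left, z up, the work surface at z = 0. Lengths are in m, angles in degrees, forces in N, time in s.
With the tool pointing down it reaches from about 0.375 to 0.9 m from the base axis. Payload 3.1 kg.
Tool frame: the origin (TCP) lies at the very end of the fingers, on their centre line; the grasp point (between the pads) lies 19 mm behind it; z points along the fingers, y is the line along which they close (so a half turn about z gives the same grasp; the last joint's range is limited). The gripper opens to 87 mm and grips with 3 to 60 N. Pads are 19 mm wide; open, the fingers measure 117 mm over their backs; the gripper's body (75 mm by 190 mm) begins 51 mm behind the grasp point.
Start: joints at [55.835, 30.224, 82.088, -0, 67.689, -10.227], TCP at [0.254, 0.571, 0.223] pointing down, gripper open.
Joint ranges: [-176.69, 176.69], [-43.24, 126.21], [12.49, 139.97], [-82, 262], [0, 151.66], [-163.58, 163.58]. Speed limits (degrees/s): [159.86, 159.86, 180, 180, 180, 180].

### API

Orientations are given as a 3x3 rotation matrix whose columns are the frame's x, y, z axes.
In Python, from rig import * gives the robot as it stands.
- The arm moves only by the tool jog_arm, never from a script. Its arguments are lists of equal length, an entry for each row: "delta_pos": the shift along the world's x, y, z in cm, a list of three; "turn": the turn about the world's z in degrees; "grip": the closure, from 0 (fully open) to 1 (shut). In form: {"delta_pos": [[x, y, z], ...], "turn": [turn, ...], "grip": [grip, ...]}. A call has 1 to 12 rows; each row is the pose to reach, as a shift and turn from the pose commanded when the call began; what a row does not reach only later rows make up. A row lasts 1/8 s, in which the tool goes at most 62.5 mm and 10.7 degrees, less where a joint would pass 70% of its speed; a pose out of reach is approached as far as the arm can. A call with a gripper value outside its range is refused whole. The fingers move at their own pace and stop on an object; the grip force is fixed at half the most. Time passes only in rows, so rows that repeat a pose let the fingers close. It gives the time, the measured TCP pose, the force, the opening and the grip force at its end, in the units of the state.
- read_state(): the state, without advancing time (a new reading comes with each control period).
- capture(name): name is "side" or "top" or "wrist"; returns a dict with "color" (400x640x3 uint8, blue, green, red), "fovy" (degrees; the focal length in pixels is half the picture's height over the tangent of half this angle, whatever the lens; pixels are square), "cx", "cy" (the principal point, pixels), "k1" (the pictures are not rectified: a ray, as slopes to the right and down, at radius r is drawn at 1 + k1 r^2 times it, then the intrinsics apply), "camera_from_world" (4x4, takes a point from world to camera coordinates). Camera axes: x right, y up, looking along -z (the intrinsics and any distortion apply to the point x, -y, -z); pixel columns grow to the right and rows downward; lengths in m; the calibration is good to about 2 mm. A picture is of the moment at which its call begins. There is no depth.
- hand_in(): hands the job in; it is judged then, once.
The state is a dict: "time_s": time; "joint_positions": joint angles; "qvel": joint speeds; "tau": joint torques, N m; "position": TCP position; "tcp_rot": TCP orientation; "force": force on the tool from outside, world axes, zero at the start; "moment": the same for the moment, N m; "opening": opening from 0.0 (shut) to 1.0 (fully open); "grasp_force": force on a finger pad.
Only numpy, scipy, OpenCV 4.12 (cv2) and the standard library are available. Lean on these libraries where they do the work, as an engineer would, in place of code of your own. Each camera call takes 0.05 s, during which the arm holds its last target. There are 200 camera calls.

## Working session

There is one attempt and no reset: what is moved stays moved. The work goes in short steps, Python scripts to look and compute and a tool call to move; the robot and the scene stay as the last step left them, time stands still between calls to the robot, and variables do not carry over. Pictures are saved under pics/ and viewed, at most 10 in all, crops included, and the job is handed in when it is done.

Besides the shell and the picture viewer there is one more tool, called as name(argument=value, ...), one argument or row to a line, values as JSON. jog_arm: Moves the arm, as the interface text tells. Its arguments: {"type":"object","properties":{"delta_pos":{"type":"array"},"turn":{"type":"array"},"grip":{"type":"array"}},"required":["delta_pos","turn","grip"]}

```bash
mkdir -p pics; cat > h.py <<'E'
from rig import *
import numpy as np, cv2
def ray(c,u,v):
    H=c["color"].shape[0]; f=H/2/np.tan(np.radians(c["fovy"])/2)
    K=np.array([[f,0,c["cx"]],[0,f,c["cy"]],[0,0,1]])
    p=cv2.undistortPoints(np.array([[[u,v]]],float),K,np.array([c["k1"],0,0,0,0.]))[0,0]
    T=np.array(c["camera_from_world"]); d=T[:3,:3].T@np.array([p[0],-p[1],-1]); o=-T[:3,:3].T@T[:3,3]
    return o,d
def atz(c,u,v,z):
    o,d=ray(c,u,v); return o+d*(z-o[2])/d[2]
def proj(c,P):
    H=c["color"].shape[0]; f=H/2/np.tan(np.radians(c["fovy"])/2)
    T=np.array(c["camera_from_world"]); q=T[:3,:3]@np.array(P)+T[:3,3]; a=np.array([q[0],-q[1]])/-q[2]
    a=a*(1+c["k1"]*(a@a)); return f*a+[c["cx"],c["cy"]]
E
python3 - <<'E'
from h import *
import pickle
for n in("top","side"):
    c=capture(n); pickle.dump(c,open(n+"0.pkl","wb")); cv2.imwrite(f"pics/{n}0.png",c["color"])
    T=np.array(c["camera_from_world"]);print(n,-T[:3,:3].T@T[:3,3],c["fovy"])
s=read_state();print(s["time_s"],s["position"],s["tcp_rot"])
E
```

```text
top [0.39925119 0.05525142 0.98673314] 52.73423199257271
side [ 0.03124568 -0.72260068  0.9992905 ] 47.91988514256703
0.1 [0.25318311 0.57067615 0.22165243] [[-9.13996312e-01  4.05720979e-01 -1.10827270e-03]
 [ 4.05722365e-01  9.13994782e-01 -1.70309163e-03]
 [ 3.21975463e-04 -2.00627049e-03 -9.99997936e-01]]
```

View pics/top0.png

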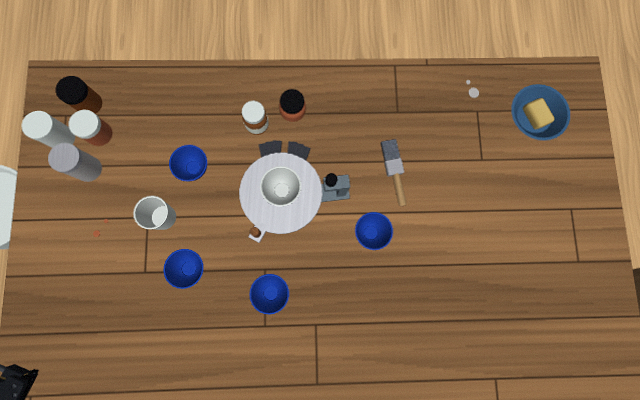

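View pics/side0.png

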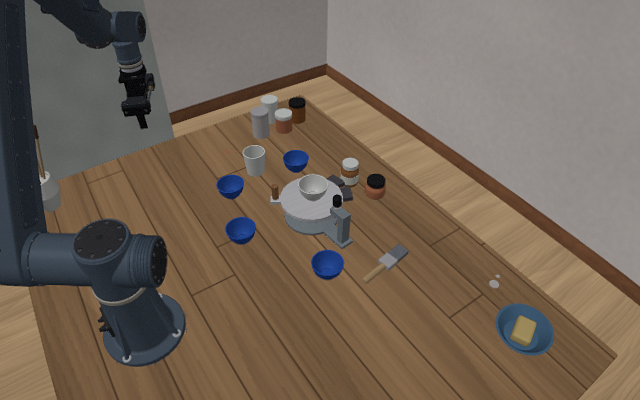

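The top view shows the wheel at about (281,193), the knob at (331,180), the peg at (256,232) and the dark plate with its notch at about (284,150). In the side view the knob is at (337,201) and the peg at (275,190). Next I measure these on an enlarged crop.

```bash
python3 - <<'E'
from h import *
import pickle
c=pickle.load(open("top0.pkl","rb")); s=pickle.load(open("side0.pkl","rb"))
a=cv2.resize(c["color"][130:250,225:365],None,fx=5.5,fy=5.5,interpolation=cv2.INTER_CUBIC)[:600,:780]
b=cv2.resize(s["color"][165:255,260:370],None,fx=5,fy=5,interpolation=cv2.INTER_CUBIC)
cv2.imwrite("pics/crop_top.png",a)
cv2.imwrite("pics/crop_side.png",b)
W=atz(c,281,193,.08);print("W",W,"knob",atz(c,331,180,.16),"peg",atz(c,256,231.5,.13),"notch",atz(c,284.5,151,.08))
print("knob side",atz(s,337,197,.16),"peg side",atz(s,275,185,.13))
E
```

```text
W [0.57316185 0.10283153 0.08      ] knob [ 0.58365283 -0.00642328  0.16      ] peg [0.48167238 0.15371726 0.13      ] notch [0.67239935 0.09373792 0.08      ]
knob side [ 0.58974844 -0.00665735  0.16      ] peg side [0.48891499 0.16110152 0.13      ]
```

View pics/crop_top.png

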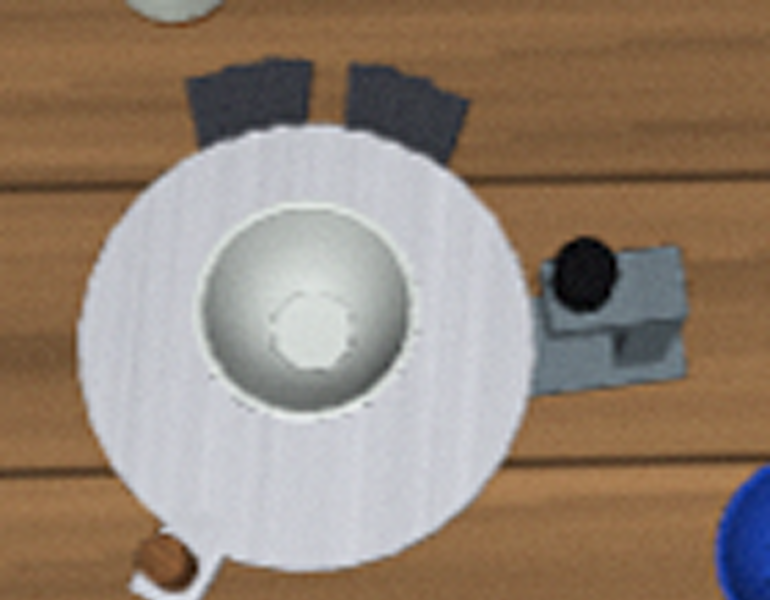

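View pics/crop_side.png

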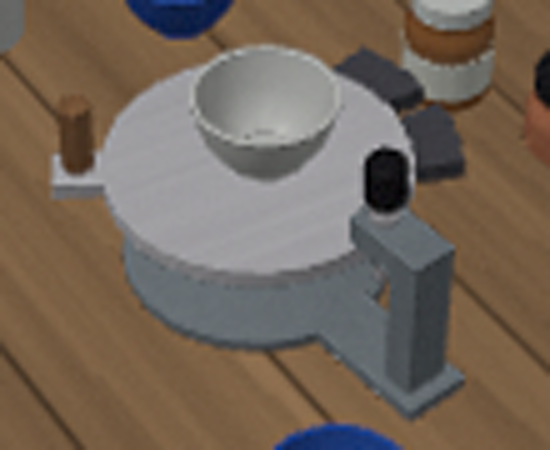

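```bash
cat > fit.py <<'E'
from h import *
from scipy.optimize import least_squares
def pts(p):
    W=np.array([p[0],p[1]]); y=p[2]; q=p[3]
    d=lambda a,r,z:[*(W+r*np.array([np.cos(a),np.sin(a)])),z]
    an=y-np.pi/2   # direction to pin
    return dict(W=[*W,.08],knob=d(an,.112,.16),peg=d(an+q+np.radians(155),.108,.13),notch=d(an+q,.1085,.08))
E
python3 - <<'E'
from fit import *
import pickle
c=pickle.load(open("top0.pkl","rb")); s=pickle.load(open("side0.pkl","rb"))
O=[(c,"W",280.2,192.7),(c,"knob",331.5,178.7),(c,"peg",254.6,230.5),(c,"notch",284.4,146.9),(s,"knob",336.8,197.2),(s,"peg",274.4,185.2)]
f=lambda p:np.concatenate([proj(k,pts(p)[n])-[u,v] for k,n,u,v in O])
r=least_squares(f,[.573,.103,.1,1.4]);print(r.x,r.fun.reshape(-1,2).round(1))
for k,v in pts(r.x).items():print(k,np.round(v,4))
p=r.x.copy();p[3]=0;print("peg goal",pts(p)["peg"])
print("knob tri", [ (lambda z:(atz(c,331.5,178.7,z),atz(s,336.8,197.2,z)))(z) for z in(.15,.16)])
E
```

```text
[0.57584251 0.10368052 0.10117273 1.37515749] [[ 0.4 -0.8]
 [ 0.1 -0.3]
 [-0.8  0.6]
 [ 0.2 -0.6]
 [-0.3  0.4]
 [-0.8  1.1]]
W [0.5758 0.1037 0.08  ]
knob [ 0.5872 -0.0077  0.16  ]
peg [0.4827 0.1584 0.13  ]
notch [0.6839 0.0934 0.08  ]
peg goal [np.float64(0.6113658545453202), np.float64(0.20567117005631672), 0.13]
knob tri [(array([ 0.58869537, -0.00832334,  0.15      ]), array([0.59545994, 0.00151832, 0.15      ])), (array([ 0.58643127, -0.00756355,  0.16      ]), array([ 0.58881658, -0.00700785,  0.16      ]))]
```

jog_arm(
  delta_pos=[
    [2,-3.5,2],
    [5,-8.5,4],
    [8.5,-14.5,4],
    [12,-20.5,4],
    [15.5,-26.5,4],
    [19,-32.5,4],
    [22.5,-38.5,4],
    [26,-44.5,4],
    [29,-50.5,4],
    [31.5,-55,4],
    [32.8,-57.3,4],
    [33.3,-57.9,4],
  ],
  turn=[-3,-9,-15,-22,-28,-34,-40,-46,-52,-57,-60,-60],
  grip=[0,0,0,0,0,0,0,0,0,0.3,0.3,0.3],
)

```text
time_s: 1.6
position: [0.5883, -0.0118, 0.2619]
tcp_rot: [[-0.1, 0.995, 0.001], [0.995, 0.1, -0.001], [-0.001, 0.001, -1.0]]
force: [-0.4, 1.6, -0.5]
opening: 0.751
grasp_force: 0.0
```

```bash
python3 - <<'E'
from fit import *
import pickle
c=capture("wrist"); pickle.dump(c,open("w1.pkl","wb")); cv2.imwrite("pics/w1.png",c["color"])
s=read_state();print(s["time_s"],s["position"],np.degrees(np.arctan2(s["tcp_rot"][1][1],s["tcp_rot"][0][1])),s["opening"],s["force"])
for k,v in pts([.5758,.1037,.1012,1.375]).items():print(k,proj(c,v))
E
```

```text
1.65 [ 0.58771624 -0.01047673  0.2618186 ] 5.859196640024572 0.7368688664945624 [ 1.50434082 -0.11372757 -0.35453839]
W [321.73073358  72.86360232]
knob [321.5233012  195.40170403]
peg [217.37455433 -16.41257625]
notch [421.87548018  94.11723812]
```

View pics/w1.png

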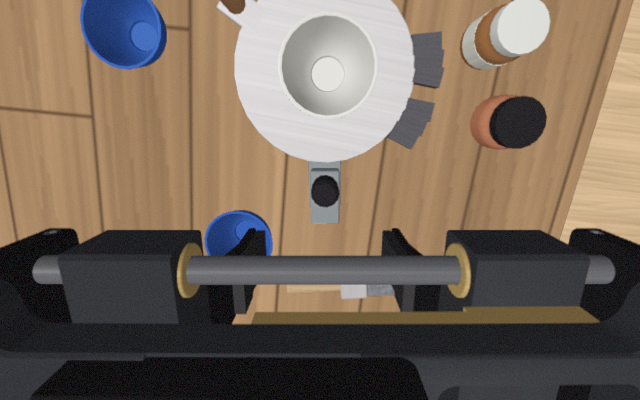

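The wrist view shows the knob top at about (325,189), with (321.5,195) predicted, and the wheel centre at about (325,73). The fingers straddle the knob.

```bash
python3 - <<'E'
from fit import *
import pickle
c=pickle.load(open("w1.pkl","rb"))
im=c["color"][150:230,290:360]; g=im.max(2); m=((g<45)*255).astype('uint8')
n,l,st,ce=cv2.connectedComponentsWithStats(m)
for i in range(1,n):
    if st[i,4]>60: print(st[i]+[290,150,0,0,0],ce[i]+[290,150])
for u,v in((325,189),(325,190)):print(atz(c,u,v,.16))
print(atz(c,324.5,73,.08), atz(c,414,110,.08))
E
```

```text
[312 176  27  30 534] [324.96254682 190.18164794]
[ 0.58959078 -0.00163578  0.16      ]
[ 0.58968231 -0.00253495  0.16      ]
[0.57869338 0.10385609 0.08      ] [0.67828456 0.07655315 0.08      ]
```

jog_arm(
  delta_pos=[
    [0.1,0.2,-3],
    [0.1,0.2,-7],
    [0.1,0.2,-10.5],
    [0.1,0.2,-12.5],
    [0.1,0.2,-13.5],
    [0.1,0.2,-13.5],
    [0.1,0.2,-13.5],
    [0.1,0.2,-13.5],
    [0.1,0.2,-13.5],
    [0.1,0.2,-13.5],
    [0.1,0.2,-13.5],
    [0.1,0.2,-13.5],
  ],
  turn=[0,0,0,0,0,0,0,0,0,0,0,0],
  grip=[0.3,0.3,0.3,0.3,0.3,0.3,0.6,0.9,0.9,0.9,0.9,0.9],
)

```text
time_s: 3.15
position: [0.5889, -0.0058, 0.1279]
tcp_rot: [[-0.105, 0.994, 0.003], [0.994, 0.105, -0.0], [-0.0, 0.003, -1.0]]
force: [4.6, 1.6, -1.0]
opening: 0.286
grasp_force: 30.0
```

jog_arm(
  delta_pos=[
    [0.1,0,0.4],
    [0.1,0,0.8],
    [0.1,0,1.2],
    [0.1,0,1.5],
    [0.1,0,1.8],
    [0.1,0,2.1],
    [0.1,0,2.3],
    [0.1,0,2.3],
    [0.1,0,2.3],
  ],
  turn=[0,0,0,0,0,0,0,0,0],
  grip=[0.9,0.9,0.9,0.9,0.9,0.9,0.9,0.9,0.9],
)

```text
time_s: 4.28
position: [0.5889, -0.0058, 0.1507]
tcp_rot: [[-0.106, 0.994, 0.001], [0.994, 0.106, -0.0], [-0.0, 0.001, -1.0]]
force: [4.5, 0.8, -1.7]
opening: 0.284
grasp_force: 30.0
```

jog_arm(
  delta_pos=[
    [0,0,0],
    [0,0,0],
    [0,0,0],
    [0,0,2],
    [0,0,5],
    [0,0,9],
    [0,0,11],
    [0,0,11],
    [0,0,11],
  ],
  turn=[0,0,0,0,0,0,0,0,0],
  grip=[0.3,0.3,0.3,0.3,0.3,0.3,0.3,0.3,0.3],
)

```text
time_s: 5.4
position: [0.5874, -0.0056, 0.2594]
tcp_rot: [[-0.106, 0.994, -0.003], [0.994, 0.106, 0.0], [0.001, -0.003, -1.0]]
force: [-0.3, 0.4, -0.2]
opening: 0.696
grasp_force: 0.0
```

```bash
python3 - <<'E'
from fit import *
import pickle
c=capture("wrist"); s=capture("side"); pickle.dump((c,s),open("w2.pkl","wb"))
a=cv2.resize(s["color"][165:265,260:370],None,fx=5,fy=5,interpolation=cv2.INTER_CUBIC)
cv2.imwrite("pics/w2.png",cv2.resize(np.vstack([c["color"][:240,:550],a[:360]]),None,fx=1,fy=1) if 0 else np.hstack([cv2.resize(c["color"][0:240,200:460],(500,461)),a[50:511,250:550]]))
m=((c["color"][130:230,290:370].max(2)<45)*255).astype('uint8')
n,l,st,ce=cv2.connectedComponentsWithStats(m)
for i in range(1,n):
    if st[i,4]>60: print(st[i]+[290,130,0,0,0],ce[i]+[290,130])
for z in(.144,.16,.18,.128):print(z,proj(c,[.589,-.005,z]))
E
```

```text
Traceback (most recent call last):
ValueError: all the input array dimensions except for the concatenation axis must match exactly, but along dimension 0, the array at index 0 has size 461 and the array at index 1 has size 450
```

```bash
python3 - <<'E'
from fit import *
import pickle
c,s=pickle.load(open("w2.pkl","rb"))
cv2.imwrite("pics/w2.png",np.hstack([cv2.resize(c["color"][0:230,220:460],(480,460)),cv2.resize(s["color"][170:262,310:370],(300,460))]))
m=((c["color"][130:230,290:370].max(2)<45)*255).astype('uint8')
n,l,st,ce=cv2.connectedComponentsWithStats(m)
for i in range(1,n):
    if st[i,4]>60: print(st[i]+[290,130,0,0,0],ce[i]+[290,130])
for z in(.128,.16,.18):print(z,proj(c,[.589,-.005,z]),proj(s,[.589,-.005,z]))
E
```

```text
[312 188  29  34 654] [325.89755352 203.78287462]
0.128 [324.6869653  192.04365402] [335.99506816 205.15884466]
0.16 [324.69283608 200.41676444] [336.42557805 196.76062943]
0.18 [324.69722157 206.69449808] [336.70165485 191.35874418]
```

View pics/w2.png

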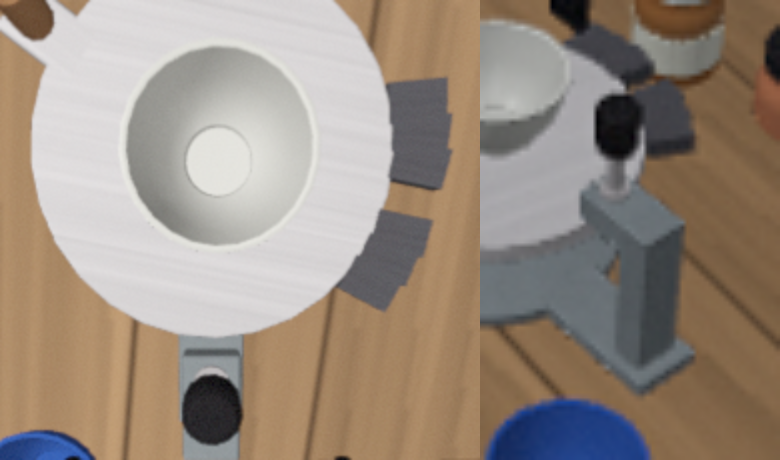

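The knob is out: the shiny pin shows under it in the side crop, and its top is at about (326,207) in the wrist view. In that view the notch is at about (432,99). Now I refine the wheel's axis and angle.

```bash
python3 - <<'E'
from fit import *
import pickle
c,s=pickle.load(open("w2.pkl","rb"))
P=[atz(c,u,v,.08)[:2] for u,v in((236,70),(415.5,75),(306,166.5),(341,167.5),(253,122),(395,132))]
r=least_squares(lambda p:[np.hypot(*(q-p))-.095 for q in P],[.576,.104]);print("W",r.x,r.fun)
W=r.x;K=atz(c,326,207.5,.18);N=atz(c,432,99,.08);print(K,N,np.hypot(*(K[:2]-W)),np.hypot(*(N[:2]-W)))
aK=np.arctan2(*(K[:2]-W)[::-1]);aN=np.arctan2(*(N[:2]-W)[::-1]);print("q",aN-aK,"yaw",aK+np.pi/2)
for w in(W,[.577,.104]):
  print([ (np.array(w)+.108*np.array([np.cos(a),np.sin(a)])).round(4) for a in (aN+np.radians(155),aK+np.radians(155))], np.degrees([aN+np.radians(155),aK+np.radians(155)]))
st=read_state();print(st["position"])
E
```

```text
W [0.57902063 0.10630918] [-0.0008177  -0.00246042  0.00149596  0.00131418 -0.00364748 -0.00174117]
[ 0.59013348 -0.005569    0.18      ] [0.69245974 0.0964008  0.08      ] 0.11242874203796742 0.11387101349757539
q 1.3846670116962247 yaw 0.0990050969440801
[array([0.4855, 0.1603]), array([0.6148, 0.2082])] [150.00815001  70.67257421]
[array([0.4835, 0.158 ]), array([0.6127, 0.2059])] [150.00815001  70.67257421]
[ 0.58743486 -0.00561165  0.25896663]
```

jog_arm(
  delta_pos=[
    [-1.5,2.5,0],
    [-4.5,7,0],
    [-7.5,12,0],
    [-9.5,15,0],
    [-10.4,16.5,0],
    [-10.4,16.5,-2],
    [-10.4,16.5,-6],
    [-10.4,16.5,-9],
    [-10.4,16.5,-9],
    [-10.4,16.5,-9],
  ],
  turn=[10,20,30,40,48,54,54,54,54,54],
  grip=[0.3,0.3,0.3,0.3,0.3,0.3,0.3,0.3,0.3,0.3],
)

```text
time_s: 6.75
position: [0.485, 0.1593, 0.1709]
tcp_rot: [[-0.867, 0.499, 0.0], [0.499, 0.867, 0.0], [-0.0, 0.0, -1.0]]
force: [0.3, 0.1, -0.7]
opening: 0.699
grasp_force: 0.0
```

```bash
python3 - <<'E'
from fit import *
import pickle
c=capture("wrist"); s=capture("top"); pickle.dump((c,s),open("w3.pkl","wb"))
st=read_state();print(st["position"],st["tcp_rot"],st["joint_positions"])
for x in([.4845,.159],[.4825,.157]):print(proj(c,[*x,.13]))
cv2.imwrite("pics/w3.png",c["color"])
E
```

```text
[0.48556211 0.15930063 0.17168134] [[-8.66565909e-01  4.99056534e-01  2.47022203e-03]
 [ 4.99058466e-01  8.66568295e-01  1.95641744e-04]
 [-2.04297981e-03  1.40232168e-03 -9.99996930e-01]] [ 5.61978136e+00  2.56322172e+01  1.01446920e+02 -3.39603825e-03
  5.27789116e+01 -5.44404528e+01]
[321.85227284 221.15705866]
[317.92579324 220.15513965]
```

View pics/w3.png

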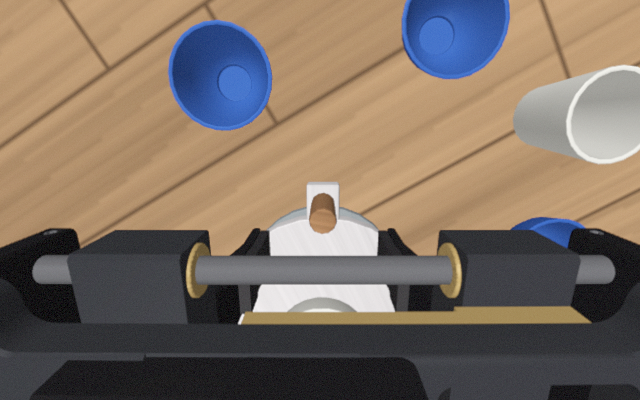

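The peg top is at about (322,219), with (322,221) predicted, so it is centred between the fingers.

jog_arm(
  delta_pos=[
    [0,0,-2.5],
    [0,0,-5],
    [0,0,-7],
    [0,0,-7.4],
    [0,0,-7.4],
    [0,0,-7.4],
    [0,0,-7.4],
    [0,0,-7.4],
    [0,0,-7.4],
    [0,0,-7.4],
  ],
  turn=[0,0,0,0,0,0,0,0,0,0],
  grip=[0.3,0.3,0.3,0.3,0.5,0.7,0.9,0.9,0.9,0.9],
)

```text
time_s: 8.1
position: [0.4846, 0.1592, 0.0967]
tcp_rot: [[-0.867, 0.499, 0.0], [0.499, 0.867, -0.0], [-0.0, 0.0, -1.0]]
force: [-0.8, 0.2, 2.0]
opening: 0.221
grasp_force: 30.0
```

```bash
python3 - <<'E'
import numpy as np
W=np.array([.578,.105]);p0=np.array([.4845,.159])
a0=np.arctan2(*(p0-W)[::-1]);r=np.hypot(*(p0-W));print(r)
for k in range(1,29):
    t=k/28; q=1.38*(t-np.sin(2*np.pi*t)/(2*np.pi)) ; a=a0-q
    print(k,((W+r*np.array([np.cos(a),np.sin(a)])-p0)*100).round(2),round(-np.degrees(q),1))
E
```

```text
0.1079733763480609
1 [0. 0.] -0.0
2 [0.02 0.03] -0.2
3 [0.06 0.1 ] -0.6
4 [0.14 0.24] -1.5
5 [0.27 0.45] -2.8
6 [0.47 0.74] -4.7
7 [0.75 1.13] -7.2
8 [1.12 1.59] -10.3
9 [1.59 2.11] -14.1
10 [2.18 2.68] -18.4
11 [2.89 3.25] -23.2
12 [3.7 3.8] -28.4
13 [4.6 4.3] -33.9
14 [5.58 4.72] -39.5
15 [6.59 5.04] -45.2
16 [7.6  5.25] -50.6
17 [8.57 5.37] -55.9
18 [9.48 5.4 ] -60.7
19 [10.29  5.36] -65.0
20 [10.99  5.27] -68.7
21 [11.58  5.17] -71.9
22 [12.04  5.06] -74.4
23 [12.38  4.96] -76.3
24 [12.62  4.89] -77.6
25 [12.77  4.84] -78.4
26 [12.85  4.82] -78.9
27 [12.87  4.81] -79.0
28 [12.88  4.8 ] -79.1
```

jog_arm(
  delta_pos=[
    [0.14,0.24,0],
    [0.27,0.45,0],
    [0.47,0.74,0],
    [0.75,1.13,0],
    [1.12,1.59,0],
    [1.59,2.11,0],
    [2.18,2.68,0],
    [2.89,3.25,0],
    [3.7,3.8,0],
    [4.6,4.3,0],
    [5.58,4.72,0],
    [6.59,5.04,0],
  ],
  turn=[-1.5,-2.8,-4.7,-7.2,-10.3,-14.1,-18.4,-23.2,-28.4,-33.9,-39.5,-45.2],
  grip=[0.9,0.9,0.9,0.9,0.9,0.9,0.9,0.9,0.9,0.9,0.9,0.9],
)

```text
time_s: 9.6
position: [0.551, 0.2093, 0.0967]
tcp_rot: [[-0.253, 0.967, 0.0], [0.967, 0.253, -0.001], [-0.001, -0.0, -1.0]]
force: [0.5, -4.0, 3.4]
opening: 0.217
grasp_force: 30.0
```

jog_arm(
  delta_pos=[
    [1.01,0.21,0],
    [1.98,0.33,0],
    [2.89,0.36,0],
    [3.7,0.32,0],
    [4.4,0.23,0],
    [4.99,0.13,0],
    [5.45,0.02,0],
    [5.79,-0.08,0],
    [6.03,-0.15,0],
    [6.18,-0.2,0],
    [6.26,-0.22,0],
    [6.29,-0.24,0],
  ],
  turn=[-5.4,-10.7,-15.5,-19.8,-23.5,-26.7,-29.2,-31.1,-32.4,-33.2,-33.7,-33.9],
  grip=[0.9,0.9,0.9,0.9,0.9,0.9,0.9,0.9,0.9,0.9,0.9,0.9],
)

```text
time_s: 11.1
position: [0.6131, 0.2066, 0.0967]
tcp_rot: [[0.326, 0.945, -0.001], [0.945, -0.327, -0.001], [-0.001, -0.0, -1.0]]
force: [-0.5, -3.6, 5.0]
opening: 0.22
grasp_force: 30.0
```

```bash
python3 - <<'E'
from fit import *
import pickle
s=capture("top"); w=capture("side"); pickle.dump((s,w),open("w4.pkl","wb"))
cv2.imwrite("pics/w4.png",np.hstack([cv2.resize(s["color"][130:250,240:360],(480,480),interpolation=2),cv2.resize(w["color"][165:255,300:360],(320,480),interpolation=2)]))
st=read_state();print(st["time_s"],st["position"],st["force"])
E
```

```text
11.2 [0.61315066 0.20663155 0.09672541] [-1.33804303 -4.32181812  5.02464046]
```

View pics/w4.png

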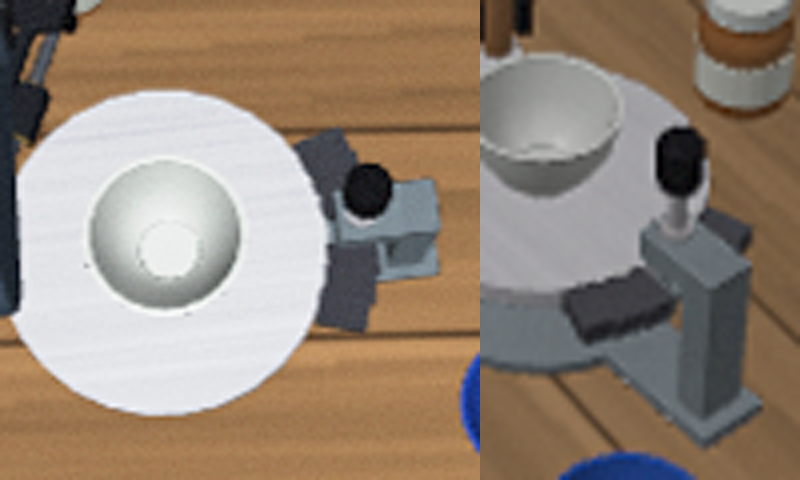

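The bowl is still centred. The plate's outer end corners in the crop are at about (338,130) and (366,331), straddling the bridge. I check the wheel angle from these.

```bash
python3 - <<'E'
from fit import *
import pickle
s,w=pickle.load(open("w4.pkl","rb"))
W=atz(s,280.2,192.7,.08)[:2];K=atz(s,331.5,178.7,.16)[:2]
rr=[]
for x,y in((338,130),(366,331),(297,148),(318,322)):
    P=atz(s,240+x/4-.4,130+y/4-.4,.08)[:2]; d=P-W; rr.append(np.degrees(np.arctan2(d[1],d[0])));print(P,np.hypot(*d),rr[-1])
print("plate mid",(rr[0]+rr[1])/2,(rr[2]+rr[3])/2,"pin",np.degrees(np.arctan2(*(K-W)[::-1])),"peg by state",np.degrees(np.arctan2(.2066-.105,.6131-.578))-155)
W2=atz(s,281,193.3,.08)[:2]
print(W,W2,[proj(s,[*(np.array([.577,.1045])+r*np.array([np.cos(a),np.sin(a)])),.08]).round(1) for a in np.radians(-84.2)+np.array([-.55,.55]) for r in(.122,.095)])
E
```

```text
[0.64430532 0.0023264 ] 0.12420550697667479 -55.46549227882302
[ 0.52626956 -0.0102672 ] 0.12438970842041935 -112.51070123321772
[0.63394584 0.0263835 ] 0.09864695067077112 -52.499649847155794
[0.53198559 0.01687837] 0.09725845726238845 -115.52380914946787
plate mid -83.98809675602037 -84.01172949831184 pin -83.62412581733226 peg by state -84.05862052444525
[0.57389291 0.10464502] [0.57246514 0.10283828] [array([329. , 213.4]), array([318.2, 208.5]), array([321.8, 159.4]), array([312.7, 166.3])]
```

jog_arm(
  delta_pos=[
    [0,0,0],
    [0,0,0],
    [0,0,0],
    [0,0,3],
    [0,0,8],
    [0,0,13],
    [0,0,16.5],
    [-0.5,-4,16.5],
    [-1,-9,16.5],
    [-1.8,-15,16.5],
    [-2.3,-20,16.5],
    [-2.4,-21.2,16.5],
  ],
  turn=[0,0,0,0,0,0,0,5,12,19,24,25],
  grip=[0.4,0.4,0.4,0.4,0.4,0.4,0.4,1,1,1,1,1],
)

```text
time_s: 12.7
position: [0.5891, -0.0077, 0.2614]
tcp_rot: [[-0.101, 0.995, -0.0], [0.995, 0.101, -0.0], [-0.0, -0.0, -1.0]]
force: [-0.4, 1.1, -0.7]
opening: 0.118
grasp_force: 0.0
```

jog_arm(
  delta_pos=[
    [0,0,-3],
    [0,0,-5],
    [0,0,-6.5],
    [0,0,-7],
    [0,0,-7],
    [0,0,-7],
    [0,0,-7],
  ],
  turn=[0,0,0,0,0,0,0],
  grip=[1,1,1,1,1,1,1],
)

```text
time_s: 13.58
position: [0.5898, -0.0048, 0.1923]
tcp_rot: [[-0.104, 0.995, 0.002], [0.995, 0.104, -0.0], [-0.0, 0.001, -1.0]]
force: [0.4, -0.3, -0.5]
opening: 0.003
grasp_force: 0.0
```

```bash
python3 - <<'E'
from fit import *
import pickle
s=capture("top"); w=capture("side"); pickle.dump((s,w),open("w5.pkl","wb"))
st=read_state();print(st["time_s"],st["position"],st["opening"])
cv2.imwrite("pics/w5.png",np.hstack([cv2.resize(s["color"][130:250,230:350],(480,480),interpolation=2),cv2.resize(w["color"][165:255,300:360],(320,480),interpolation=2)]))
E
```

```text
13.675 [ 0.58960811 -0.00478403  0.19206569] 0.01104093439055354
```

View pics/w5.png

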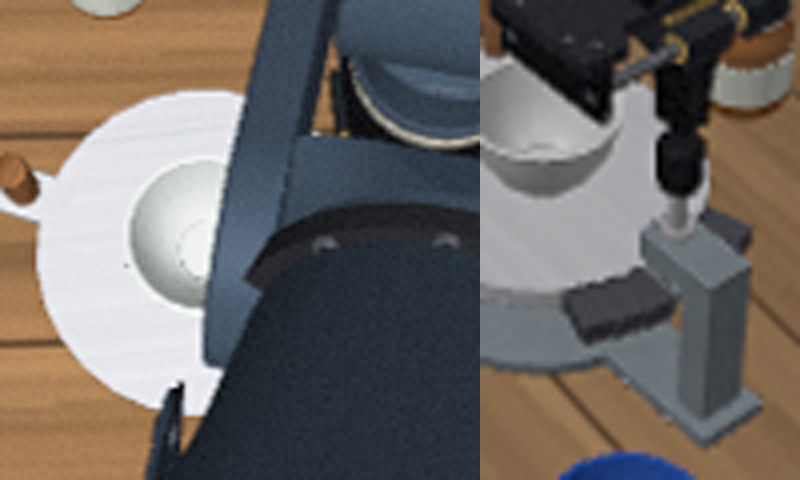

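The wheel has not moved since I released the peg, and the shut fingertips are right above the knob. Now I push it in.

jog_arm(
  delta_pos=[
    [0,0,-0.6],
    [0,0,-1.1],
    [0,0,-1.5],
    [0,0,-1.9],
    [0,0,-2.3],
    [0,0,-2.7],
    [0,0,-3.0],
    [0,0,-3.0],
  ],
  turn=[0,0,0,0,0,0,0,0],
  grip=[1,1,1,1,1,1,1,1],
)

```text
time_s: 14.68
position: [0.5892, -0.0047, 0.1612]
tcp_rot: [[-0.104, 0.995, -0.001], [0.995, 0.104, 0.0], [0.0, -0.001, -1.0]]
force: [0.3, -0.5, -0.0]
opening: 0.006
grasp_force: 0.0
```

jog_arm(
  delta_pos=[
    [0,0,-0.1],
    [0,0,-0.2],
    [0,0,-0.25],
    [0,0,-0.25],
  ],
  turn=[0,0,0,0],
  grip=[1,1,1,1],
)

```text
time_s: 15.18
position: [0.5896, -0.0048, 0.1603]
tcp_rot: [[-0.104, 0.995, 0.001], [0.995, 0.104, -0.0], [-0.0, 0.001, -1.0]]
force: [-2.1, -0.7, 6.0]
opening: 0.002
grasp_force: 3.1
```

Contact at z = 0.160 with 6 N, so the knob is home. I retreat and check.

jog_arm(
  delta_pos=[
    [0,0,1],
    [0,0,4],
    [0,0,8],
    [-2,-5,10],
    [-4,-11,10],
    [-6,-17,10],
    [-6,-20,10],
    [-6,-20,10],
    [-6,-20,10],
  ],
  turn=[0,0,0,0,0,0,0,0,0],
  grip=[1,1,1,1,1,1,1,1,1],
)

```text
time_s: 16.3
position: [0.5292, -0.2041, 0.2591]
tcp_rot: [[-0.104, 0.995, -0.0], [0.995, 0.104, 0.001], [0.001, -0.0, -1.0]]
force: [0.3, -0.2, -0.3]
opening: 0.005
grasp_force: 0.0
```

```bash
python3 - <<'E'
from fit import *
s=capture("top"); w=capture("side")
cv2.imwrite("pics/w6.png",np.hstack([cv2.resize(s["color"][80:260,130:360],(480,376),interpolation=2),cv2.resize(w["color"][165:255,290:365],(313,376),interpolation=2)]))
E
```

```text
(no output)
```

View pics/w6.png

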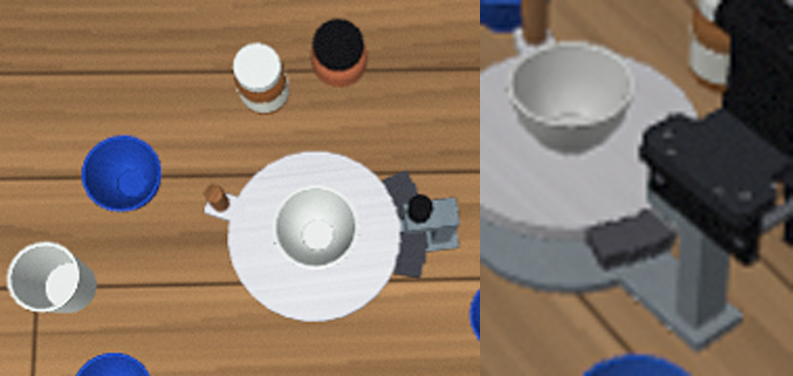

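The top view shows the knob back at its home pixel, about (331,179). The plate straddles the bridge, the bowl is centred, and the jars and cup have not moved.

```bash
python3 -c "
from rig import *
print(hand_in())"
```

```text
the job is handed in; nothing more can be done
None
```

The job is handed in: the knob was pulled out until it stayed up, the wheel was turned until the notch was under the pin, and the knob was pushed home; the last pictures show the bowl still centred, with the jars and cup not moved, though the brush was outside that last view and I did not re-check it.

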